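# Switch off the cordless work light and draw its battery pack

### The arm

A 6-joint arm with a two-finger parallel gripper is mounted at the origin on the work surface. World frame = base frame: x ahead of the robot, y to its left, z up, the work surface at z = 0. Lengths are in mm, angles in rad, forces in N, time in s.
With the tool pointing down it reaches from about 300 to 875 mm from the base axis. Payload 6.4 kg.
Tool frame: the origin (TCP) lies at the very end of the fingers, on their centre line; the grasp point (between the pads) lies 19 mm behind it (manip.grip_depth is the distance from the TCP to the grasp point, in mm); y points along the fingers, x is the direction in which the jaws open and shut, and the axes are right-handed (so a half turn about y gives the same grasp; the last joint's range is limited). The gripper opens to 88 mm and grips with 3 to 60 N. Pads are 18 mm wide; open, the fingers measure 123 mm over their backs; the gripper's body (75 mm by 187 mm) begins 45 mm behind the grasp point.
Start: joints at [0.978, 0.181, 1.607, -0, 1.354, -0.206], TCP at [216.895, 532.539, 238.714] pointing down, gripper open.
Joint ranges: [-2.99, 2.99], [-0.89, 2.07], [0.3, 2.58], [-1.14, 4.28], [0, 2.63], [-3.12, 3.12]. Speed limits (rad/s): [2.57, 2.57, 3.01, 3.14, 3.14, 3.14].

### API

Orientations are given as a unit quaternion [x, y, z, w].
In Python, from station import state, eyes, job, manip gives the robot as it stands. The module is installed in compiled form; this text tells all that it offers.
- The arm moves only by the tool move_arm, never from a script. Its argument "series" is a list of rows, each a list of 4 numbers: the shift along the world's x, y, z in mm, then the turn about the world's z in rad. A call has exactly 10 rows; each row shifts and turns the commanded pose from where the row before left it; what a row does not reach is not made up. A row lasts 1/8 s, in which the tool goes at most 62.5 mm and 10.7 degrees, less where a joint would pass 70% of its speed; a pose out of reach is approached as far as the arm can. A call with a gripper value outside its range is refused whole. "gripper" is the closure, from 0 (fully open) to 1 (shut), set as the call begins (left out, the last holds). The fingers move at their own pace and stop on an object; "squeeze" is the grip in N (left out, the last holds). Time passes only in rows, so rows that do not move let the fingers close, or fill a call up. It gives the time, the measured TCP pose, the force and the opening at its end, in the units of the state.
- state(): the state, without advancing time (a new reading comes with each control period).
- eyes.grab_frame(name): name is "side" or "top"; returns a dict with "img" (384x512x3 uint8, red, green, blue), "vertical_fov" (degrees; the focal length in pixels is half the picture's height over the tangent of half this angle, whatever the lens; pixels are square), "cx", "cy" (the principal point, pixels), "k1" (the pictures are not rectified: a ray, as slopes to the right and down, at radius r is drawn at 1 + k1 r^2 times it, then the intrinsics apply), "cam_to_world" (4x4, takes a point from camera to world coordinates). Camera axes: x right, y up, looking along -z (the intrinsics and any distortion apply to the point x, -y, -z); pixel columns grow to the right and rows downward; lengths in mm; the calibration is good to about 2 mm. A picture is of the moment at which its call begins. There is no depth.
- job.finish_job(): hands the job in, once; it reports no verdict.
Trained networks look in the newest picture that a camera, given by its name, has taken for a name from the list of things; names that differ only in an ending like _2 or _b are one class to them, and where a whole thing is asked for, a point or a joint stands for the part that bears it (a point fixed in the world has none). Each returns a list of dicts, best first, with "p" (0 to 1); they miss things now and then, are a little off and sometimes report something else, mostly with a low value. They report only what shows in the picture. A call takes as long as a camera call. They do not tell look-alikes from the thing itself.
- eyes.trace(name, camera): "pixels" (384x512 bool, what is visible of it) and "rect" ([centre column, centre row, width, height] in pixels, round what is visible of it).
- eyes.mark_of(name, camera): "location" ([column, row] in pixels: a listed point, or the origin of a listed thing).
The state is a dict: "clock": time; "joint_positions": joint angles; "qvel": joint speeds; "effort": joint torques, N m; "position": TCP position; "orientation": TCP orientation; "force": force on the tool from outside, world axes, zero at the start; "wrist_torque": the same for the moment, N m; "grip_width": opening from 0.0 (shut) to 1.0 (fully open).
Only numpy, scipy, OpenCV 4.12 (cv2) and the standard library are available. Lean on these libraries where they do the work, as an engineer would, in place of code of your own. Each camera call takes 0.05 s, during which the arm holds its last target. There are 200 camera calls.

### The job

Switch the cordless work light off at its rocker switch by pressing the half that stands up fully down, and only then take out its battery pack: pinch the pack's two side catches together and draw the pack straight up, well clear of its socket. Finish while still holding the pack up by its pinched catches, upright and still in the air and touching neither the light nor anything else on the bench, ready to be handed over; leave the charger with its spare pack and the mallet where they are.

Things in the scene. Friction and masses are not known exactly. Their poses are not given: they have to be found in the camera images.
- light: Cordless LED work light, fixed to the bench: a grey housing 150 mm (x) by 360 mm (y) by 70 mm high on skid tubes. Origin: centre of its underside on the bench; z up, x and y along the housing. A black lamp head on a yoke stands at its +y end (y from +40 to +190 mm, up to 190 mm high); the battery socket is near its middle and the rocker switch is at its -y end
- switch (a joint): The light's rocker switch in rad: 0 = on (as it starts; the inner half, towards the pack, lies level and the outer half, towards the -y end, stands up 0.35 rad), 0.35 = off (outer half pressed level). It stays where it is left; pressing takes about 3 N
- switch_press (a point): Point on the top face of the rocker's outer half, 16 mm out from its pivot: press down here. It moves with the rocker and sinks about 5 mm in going from on to off; when off it is 80 mm above the bench. The rocker is black plastic, 29 mm wide (light's x) and 44 mm long (light's y), pivot at its middle 125 mm from the light's origin towards -y
- socket (a point): Centre of the top of the black square collar (62 x 62 mm, 80 mm above the bench) around the light's battery socket, on which the pack's head rests; the socket below is 55 mm deep
- pack: Battery pack, black, 0.3 to 0.5 kg, 97 mm tall: a stem 40 x 36 x 55 mm that stands in the light's socket with 1.5 mm of play, below a head 48 mm (x) by 54 mm (y) by 42 mm that stays above the collar. Origin: centre of the stem's underside; z up; axes along the light's at the start. Grey ribbed catches on the head's -x and +x faces hook under the collar and hold the pack in until both are pushed in
- catch_near (a joint): Travel of the sprung catch on the pack's -x face in m: 0 = out (hooked), 0.004 = pushed fully in; it unhooks at about 0.003. Spring 2 N at the start to 6 N fully in
- catch_far (a joint): The same for the catch on the pack's +x face
- catch_near_pad (a point): Middle of the outer face of the -x catch, 80 mm above the pack's origin (105 mm above the bench when seated, 25 mm above the collar). The thumb pad is 28 mm wide (y) and 24 mm high; over both pads 58 mm when out, 50 mm when pushed in. It moves with the catch
- catch_far_pad (a point): The same point on the +x catch
- charger: Bystander: grey battery charger 115 x 150 x 45 mm with a spare pack of the same kind standing in it, 99 mm tall altogether; leave it alone. Origin: centre of its underside
- mallet: Bystander: carver's wooden mallet, round head 80 mm across and 105 mm tall standing on its face, handle level 55 mm up and reaching 215 mm out along its x; leave it alone. Origin: centre of the head's underside
Mind the look-alikes: they are no part of the job. Leave any green look-alike of the pack alone.

How it is judged (in metres and radians):
On the way, in this order (a step that is already met when the one before it is completed fails the run):
1. the switch is pressed fully to off while the pack is still seated (value of joint switch above 0.28 rad and z of pack in the frame of light below 0.03 m), for 0.1 s.
2. both side catches are pinched in with the pack still in its socket (value of joint each of catch_near, catch_far above 0.003 m and z of pack in the frame of light below 0.033 m), for 0.1 s.
At the end, for the whole second after the job is handed in: Switch off (over 0.28 of 0.35 rad); pack held by the fingers (over 2 N) with both catches over 3 of 4 mm in, its underside over 20 mm higher than the collar, upright within 20 degrees, slower than 30 mm/s, touching neither the light nor a bystander (z of pack in the frame of light above 0.1 m and value of joint each of catch_near, catch_far above 0.003 m and contact force between the fingers and pack above 2 N and contact force between pack and light below 0.05 N and contact force between pack and charger below 0.05 N and contact force between pack and mallet below 0.05 N and angle between pack's own z axis and vertical below 0.35 rad and linear speed of pack below 0.03 m/s and value of joint switch above 0.28 rad); the arm keeps its last pose, push and grip.
It fails at once if the charger is moved more than 15 mm (distance of charger from where it was at the start of the episode above 0.015 m).
It fails at once if the mallet is moved more than 15 mm (distance of mallet from where it was at the start of the episode above 0.015 m).
It also fails if it takes over 45 s, if anything falls off the work surface, if the arm or the gripper's body presses on something with over 40 N, if the wrist force passes 120 N, or if a joint passes its speed limit or range.

## Working session

There is one attempt and no reset: what is moved stays moved. The work goes in short steps, Python scripts to look and compute and a tool call to move; the robot and the scene stay as the last step left them, time stands still between calls to the robot, and variables do not carry over. Pictures are saved under pics/ and viewed, about 8 in all and at most 12, crops included, and the job is handed in when it is done.

Besides the shell and the picture viewer there is one more tool, called after "Emit:" in YAML: its name, and indented under it one key for each argument. move_arm: Moves the arm, as the interface text tells. Its arguments: {"type":"object","properties":{"series":{"type":"array"},"gripper":{"type":"number"},"squeeze":{"type":"number"}},"required":["series"]}

```bash
mkdir -p pics
cat > h.py <<'E'
import numpy as np, cv2
from station import state, eyes, job, manip
def K(f):
    h=f["img"].shape[0]; F=h/2/np.tan(np.radians(f["vertical_fov"])/2)
    return np.array([[F,0,f["cx"]],[0,F,f["cy"]],[0,0,1.]]), np.array([f["k1"],0,0,0,0.])
def ray(f,px):
    k,d=K(f); n=cv2.undistortPoints(np.array([[px]],float),k,d)[0,0]
    M=np.array(f["cam_to_world"]); v=M[:3,:3]@np.array([n[0],-n[1],-1]); return M[:3,3],v/np.linalg.norm(v)
def onz(f,px,z):
    o,v=ray(f,px); return o+v*(z-o[2])/v[2]
def tri(rs):
    A=0;b=0
    for o,v in rs:
        P=np.eye(3)-np.outer(v,v);A=A+P;b=b+P@o
    p=np.linalg.solve(A,b); return p,[round(float(np.linalg.norm((np.eye(3)-np.outer(v,v))@(p-o))),1) for o,v in rs]
def proj(f,p):
    k,d=K(f); M=np.array(f["cam_to_world"]); c=M[:3,:3].T@(np.array(p,float)-M[:3,3])
    c=np.array([c[0],-c[1],-c[2]]); return cv2.projectPoints(c.reshape(1,1,3),np.zeros(3),np.zeros(3),k,d)[0][0,0]
def save(f,name,rect=None,s=1):
    im=f["img"][:,:,::-1]
    if rect: c0,r0,c1,r1=rect; im=im[r0:r1,c0:c1]
    cv2.imwrite("pics/"+name,cv2.resize(np.ascontiguousarray(im),None,fx=s,fy=s,interpolation=cv2.INTER_CUBIC))
E
python3 - <<'E'
from h import *
fs={c:eyes.grab_frame(c) for c in("top","side")}
cv2.imwrite("pics/a.png",np.vstack([fs["top"]["img"],fs["side"]["img"]])[:,:,::-1])
for c in fs: save(fs[c],c+"0.png",None,1.5)
for n in("light","switch_press","socket","pack","catch_near_pad","catch_far_pad","charger","mallet"):
    for c in fs:
        print(n,c,[(np.round(m["location"],1).tolist(),round(m["p"],2)) for m in eyes.mark_of(n,c)][:4])
for c in fs: print(c,np.round(np.array(fs[c]["cam_to_world"])[:3],2).tolist())
s=state();print(s["position"],s["orientation"],s["grip_width"],s["clock"],manip.grip_depth)
E
```

```text
light top [([268.8, 189.6], 0.78)]
light side [([275.9, 212.4], 0.59)]
switch_press top [([268.0, 189.3], 0.66), ([306.8, 186.9], 0.46)]
switch_press side [([320.3, 210.7], 0.58)]
socket top [([279.5, 190.3], 0.89)]
socket side [([288.0, 196.1], 0.87), ([284.3, 206.2], 0.17)]
pack top [([279.3, 187.8], 0.76)]
pack side [([254.6, 240.7], 0.67), ([286.8, 208.2], 0.54)]
catch_near_pad top []
catch_near_pad side [([320.2, 210.9], 0.72), ([284.2, 195.2], 0.38)]
catch_far_pad top []
catch_far_pad side [([250.8, 224.5], 0.38)]
charger top [([135.4, 212.3], 0.65)]
charger side [([172.2, 153.8], 0.65), ([286.5, 193.4], 0.34)]
mallet top [([371.9, 201.9], 0.59)]
mallet side [([373.9, 282.5], 0.84)]
top [[0.01, 0.99, -0.1, 396.73], [-1.0, 0.01, -0.0, -9.63], [-0.0, 0.1, 0.99, 1748.5]]
side [[0.72, 0.42, -0.55, -171.58], [-0.7, 0.46, -0.55, -708.97], [0.02, 0.78, 0.62, 898.8]]
[216.89822821 532.55936804 238.72779522] [-0.58676684 -0.39459008  0.39456391  0.58679014] 1.001287658930863 0.9 18.700000000000003
```

View pics/top0.png

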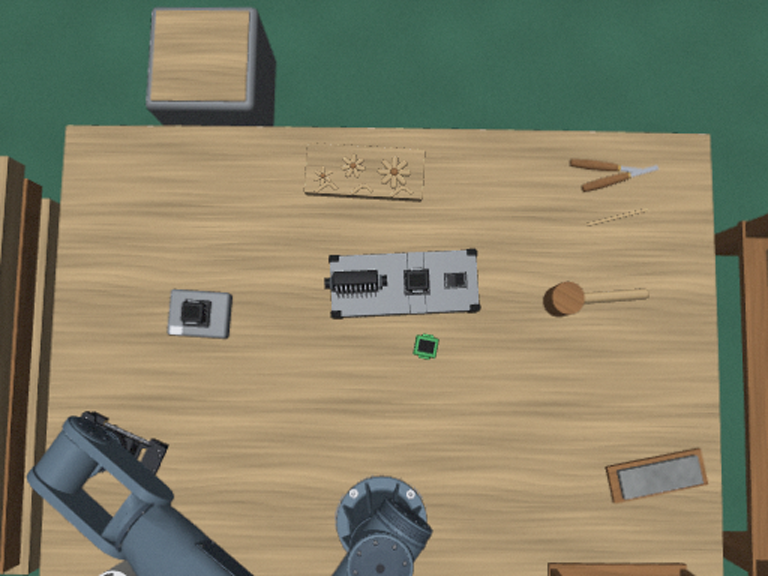

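View pics/side0.png

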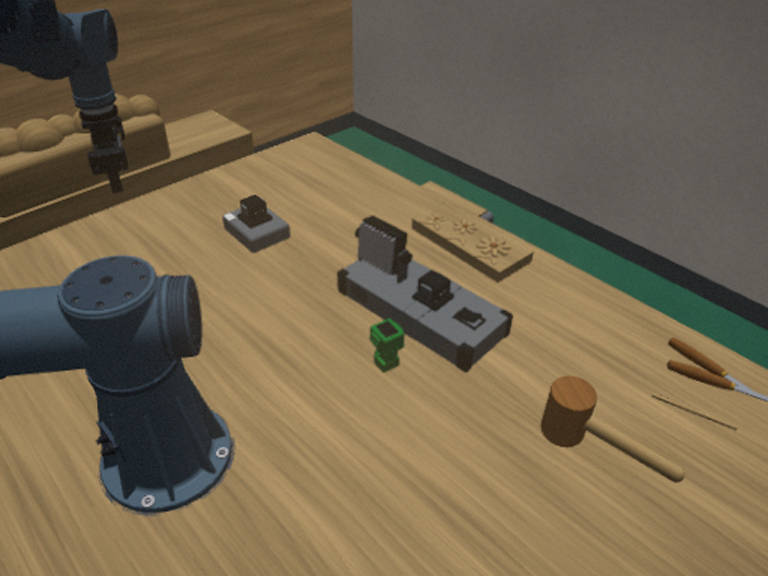

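The top view shows the light at about (268,190) in native pixels, lamp head to the left (+y). The black pack in the light's collar is at (278,188) and the rocker at (304,187). There are three pack-like objects:
- **Black pack in the light**, top (278,188), side (289,193). This is the one meant, because it stands in the collar between the lamp and the switch.
- **Spare pack in the charger**, top (130,208). Leave it.
- **Green look-alike**, top (284,231), side (258,228). Leave it.

I'll confirm with an enlarged crop.

Run:
```python
from h import *
t=eyes.grab_frame("top"); s=eyes.grab_frame("side")
a=cv2.resize(t["img"][155:245,210:330],None,fx=6,fy=6,interpolation=cv2.INTER_CUBIC)
save(t,"c1.png",(210,155,330,245),6.5)
save(s,"c2.png",(220,135,350,250),5)
p,e=tri([ray(t,(279.5,190.3)),ray(s,(288,196.1))]);print("socket tri",p.round(1),e)
print("socket z80",onz(t,(279.5,190.3),80).round(1),onz(s,(288,196.1),80).round(1))
p,e=tri([ray(t,(306.8,186.9)),ray(s,(320.3,210.7))]);print("sw tri",p.round(1),e)
print("sw z85",onz(t,(306.8,186.9),85).round(1),onz(s,(320.3,210.7),85).round(1))
print("light z0",onz(t,(268.8,189.6),0).round(1),onz(s,(275.9,212.4),0).round(1))
m=eyes.trace("light","top")
for q in m[:1]:
    P=np.argwhere(q["pixels"])[:,::-1]; r=cv2.minAreaRect(P.astype(np.float32)); print(r,q["p"])
    B=np.array([onz(t,c,70)[:2] for c in cv2.boxPoints(r)]); print(B.round(1),B.mean(0))
```

```text
socket tri [574.9 -84.4  93.4] [0.4, 0.4]
socket z80 [576.6 -85.3  80. ] [587.  -73.8  80. ]
sw tri [ 593.9 -188.8   89.6] [6.9, 6.9]
sw z85 [ 589.8 -184.    85. ] [ 603.8 -190.3   85. ]
light z0 [587.3 -48.1   0. ] [570.5 -41.8   0. ]
```

View pics/c1.png

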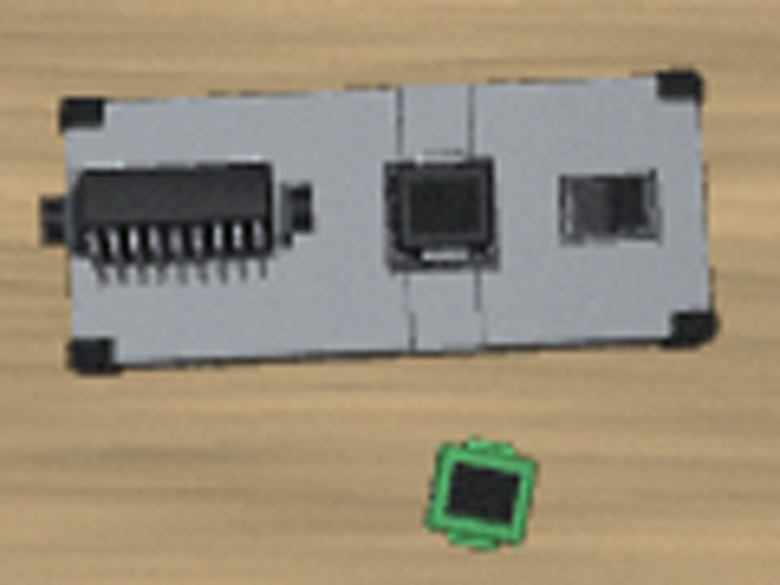

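View pics/c2.png

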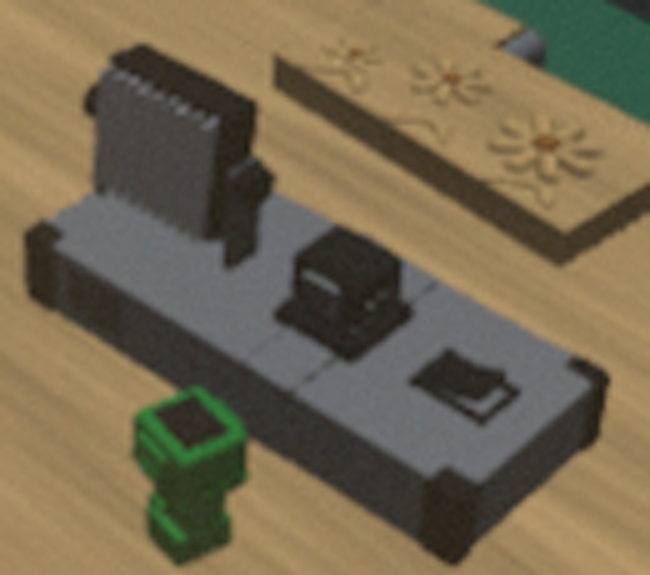

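The crop confirms it. The black pack sits in the light's collar (top crop 441,215) and the green one stands separately on the bench. The rocker is at (610,209), with its outer half raised. Next I'll fit the light's pose to the corner pixels.

Run:
```python
from h import *
from scipy.optimize import least_squares
t=eyes.grab_frame("top"); s=eyes.grab_frame("side")
T=lambda u,v:(210+u/6.5-.42,155+v/6.5-.42); S=lambda u,v:(220+u/5-.4,135+v/5-.4)
# (cam,pixel,x,y,z,kind)  top image: up=+x, left=+y
D=[(t,T(65,100),75,180,70,0),(t,T(698,74),75,-180,70,0),(t,T(712,343),-75,-180,70,0),(t,T(74,368),-75,180,70,0),
(t,T(387,163),31,31,80,1),(t,T(494,158),31,-31,80,1),(t,T(497,268),-31,-31,80,1),(t,T(388,272),-31,31,80,1),
(s,S(275,312),-31,31,80,1),(s,S(350,350),-31,-31,80,1),(s,S(412,308),31,-31,80,1),
(t,T(610,209),0,-125,77,0)]
def P(v,d):
    x,y=d[2],d[3]+(v[3] if d[5] else 0); c,q=np.cos(v[2]),np.sin(v[2])
    return (v[0]+c*x-q*y,v[1]+q*x+c*y,d[4])
f=lambda v:np.concatenate([proj(d[0],P(v,d))-np.array(d[1]) for d in D])
r=least_squares(f,[585,-45,0,-35],x_scale=[1,1,.01,1],loss="soft_l1")
v=r.x;print(v.round(3));print(f(v).reshape(-1,2).round(1).tolist())
print("socket",np.round(P(v,(0,0,0,0,80,1)),1),"press",np.round(P(v,(0,0,0,-141,80,0)),1))
for n,d in(("packtop",(0,0,0,0,122,1)),("press",(0,0,0,-141,85,0))):
    print(n,proj(t,P(v,d)).round(1),proj(s,P(v,d)).round(1))
    a=proj(t,P(v,d));print((a-[210,155])*6.5)
    a=proj(s,P(v,d));print((a-[220,135])*5)
from scipy.spatial.transform import Rotation as R
print(R.from_quat(state()["orientation"]).as_matrix().round(3))
```

```text
[ 5.84239e+02 -4.78780e+01  5.40000e-02 -2.90680e+01]
[[-0.2, 0.1], [0.2, 0.2], [0.2, -0.6], [-0.3, -0.4], [-0.8, -0.0], [-0.2, 0.1], [0.1, 0.1], [-0.2, 0.1], [-0.1, -0.2], [0.2, 1.4], [0.4, 0.4], [0.0, 0.0]]
socket [585.8 -76.9  80. ] press [ 591.9 -188.7   80. ]
packtop [277.7 186.4] [289.3 186.2]
[440.12050919 204.208333  ]
[346.73286512 256.18036993]
press [308.1 186.3] [317.4 212.2]
[637.48516933 203.73414847]
[486.77641481 386.24543291]
[[ 0.377 -0.    -0.926]
 [ 0.926 -0.     0.377]
 [-0.    -1.     0.   ]]
```

Emit:
move_arm:
  series:
    - [23,-45,0,-0.07]
    - [23,-45,0,-0.07]
    - [23,-45,0,-0.07]
    - [23,-45,0,-0.07]
    - [23,-45,0,-0.07]
    - [23,-45,0,-0.07]
    - [23,-45,0,-0.07]
    - [23,-45,0,-0.07]
    - [23,-45,0,-0.07]
    - [23,-45,0,-0.07]
  gripper: 1
  squeeze: 20

```text
clock: 2.4
position: [447.6, 80.9, 239.1]
orientation: [0.687, 0.169, -0.168, -0.687]
force: [-0.1, 0.7, 0.7]
grip_width: 0.006
```

Emit:
move_arm:
  series:
    - [20.5,-38.5,0,-0.061]
    - [20.5,-38.5,0,-0.061]
    - [20.5,-38.5,0,-0.061]
    - [20.5,-38.5,0,-0.061]
    - [20.5,-38.5,0,-0.061]
    - [20.5,-38.5,0,-0.061]
    - [20.5,-38.5,0,-0.061]
    - [0,0,-40,0]
    - [0,0,-40,0]
    - [0,0,-40,0]

```text
clock: 3.65
position: [590.4, -187.2, 117.5]
orientation: [0.707, 0.02, -0.02, -0.707]
force: [0.2, 0.2, -0.8]
grip_width: 0.006
```

Run:
```python
from h import *
t=eyes.grab_frame("top"); s=eyes.grab_frame("side"); q=state(); p=q["position"]
print(p.round(1),q["orientation"].round(3),q["force"].round(2))
print("tcp px",proj(s,p),proj(t,p))
a=s["img"][165:245,265:365]; b=t["img"][145:225,265:365]
im=np.hstack([cv2.resize(x,None,fx=4,fy=4,interpolation=cv2.INTER_CUBIC) for x in(a,b)])[:,:,::-1].copy()
u=(proj(s,p)-[265,165])*4+2; cv2.circle(im,tuple(int(i) for i in u),3,(0,0,255),1)
u=(proj(s,(591.9,-188.7,85))-[265,165])*4+2; cv2.circle(im,tuple(int(i) for i in u),3,(0,255,255),1)
cv2.imwrite("pics/d.png",im)
```

```text
[ 587.1 -185.4  113.6] [-0.705 -0.017  0.023  0.708] [-1.44  0.67 -0.89]
tcp px [316.49871036 205.21542391] [308.00756383 186.74580964]
```

View pics/d.png

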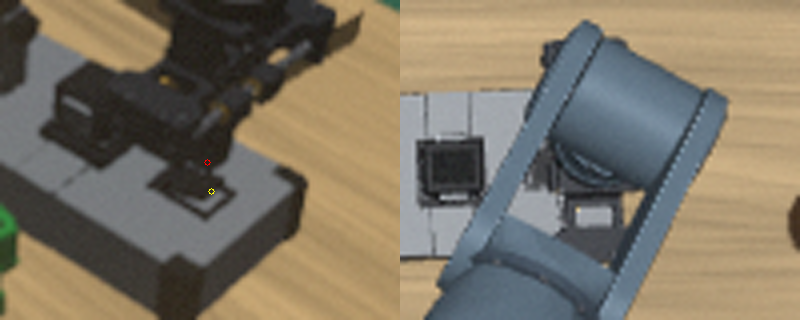

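The fingertips (crop 207,162) hang just above the raised outer half of the rocker (211,191). The two position readings differ, so I'll re-read before pressing.

Emit:
move_arm:
  series:
    - [0,0,-6,0]
    - [0,0,-6,0]
    - [0,0,-6,0]
    - [0,0,0,0]
    - [0,0,0,0]
    - [0,0,0,0]
    - [0,0,0,0]
    - [0,0,0,0]
    - [0,0,0,0]
    - [0,0,0,0]

```text
clock: 5.0
position: [590.4, -187.0, 100.7]
orientation: [-0.707, -0.02, 0.02, 0.707]
force: [1.1, 0.1, -0.4]
grip_width: 0.006
```

```bash
python3 -c "
from h import *
for i in range(4):
    eyes.grab_frame('top');q=state();print(q['clock'],q['position'].round(1),q['orientation'].round(3),q['force'].round(2),q['qvel'].round(3))"
```

```text
5.05 [ 590.4 -187.   100.7] [-0.707 -0.02   0.02   0.707] [-0.19 -0.6   0.09] [-0.001 -0.    -0.003  0.001 -0.001  0.   ]
5.1 [ 590.4 -186.9  100.7] [-0.707 -0.02   0.02   0.707] [-0.25 -0.1  -1.02] [-0.     0.    -0.001 -0.003 -0.001  0.   ]
5.15 [ 590.4 -186.9  100.7] [-0.707 -0.02   0.02   0.707] [ 0.83 -0.45  0.28] [-0.    -0.    -0.    -0.001 -0.     0.001]
5.2 [ 590.4 -187.   100.7] [-0.707 -0.02   0.02   0.707] [-0.11 -0.1   0.11] [ 0.     0.001  0.002  0.001 -0.001  0.001]
```

Emit:
move_arm:
  series:
    - [1,-2,-4,0]
    - [0,0,-4,0]
    - [0,0,-3,0]
    - [0,0,-2,0]
    - [0,0,-2,0]
    - [0,0,-2,0]
    - [0,0,-2,0]
    - [0,0,-2,0]
    - [0,0,0,0]
    - [0,0,0,0]

```text
clock: 6.45
position: [592.1, -189.5, 80.4]
orientation: [0.707, 0.021, -0.02, -0.706]
force: [-0.9, -4.3, 6.0]
grip_width: 0.006
```

Emit:
move_arm:
  series:
    - [0,0,-1,0]
    - [0,0,-1,0]
    - [0,0,-1,0]
    - [0,0,0,0]
    - [0,0,0,0]
    - [0,0,0,0]
    - [0,0,0,0]
    - [0,0,0,0]
    - [0,0,0,0]
    - [0,0,0,0]

```text
clock: 7.7
position: [592.2, -189.6, 80.1]
orientation: [0.707, 0.021, -0.02, -0.706]
force: [-9.6, 0.2, 24.0]
grip_width: 0.005
```

Emit:
move_arm:
  series:
    - [0,0,10,0]
    - [0,0,20,0]
    - [0,0,30,0]
    - [0,0,30,0]
    - [0,0,30,0]
    - [-2,37,0,0]
    - [-2,37,0,0]
    - [-2,38,0,0]
    - [0,0,0,0]
    - [0,0,0,0]
  gripper: 0

```text
clock: 8.95
position: [585.5, -77.0, 197.0]
orientation: [0.707, 0.02, -0.02, -0.707]
force: [-0.1, 0.8, 0.0]
grip_width: 0.996
```

Run:
```python
from h import *
t=eyes.grab_frame("top"); s=eyes.grab_frame("side"); q=state(); p=q["position"]
print(p.round(1),q["orientation"].round(3),q["grip_width"])
a=s["img"][145:235,265:365]; b=t["img"][145:235,245:345]
im=np.hstack([cv2.resize(x,None,fx=4,fy=4,interpolation=cv2.INTER_CUBIC) for x in(a,b)])[:,:,::-1].copy()
cv2.imwrite("pics/e.png",im)
```

```text
[585.5 -77.8 196.8] [ 0.707  0.02  -0.02  -0.707] 0.9991861211125901
```

View pics/e.png

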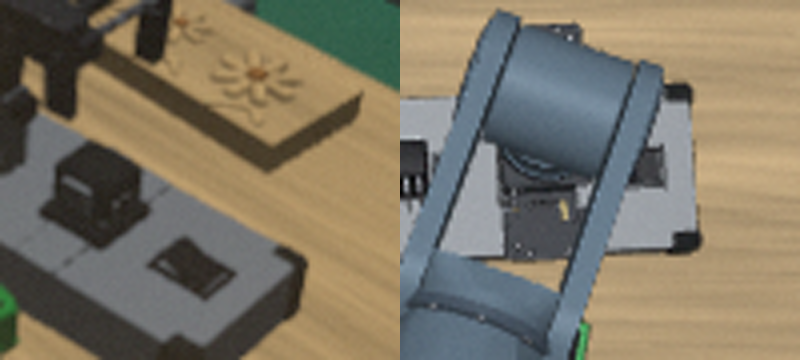

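The rocker (side crop 192,268) now has its outer half level and its inner half raised, so it is off. The pack is still seated, and the open gripper is centred above it. Next I'll descend astride the catches.

Emit:
move_arm:
  series:
    - [0,0,-20,0]
    - [0,0,-20,0]
    - [0,0,-20,0]
    - [0,0,-15,0]
    - [0,0,-10,0]
    - [0,0,-10,0]
    - [0,0,-8,0]
    - [0,0,-5,0]
    - [0,0,0,0]
    - [0,0,0,0]

```text
clock: 10.3
position: [585.7, -77.0, 89.1]
orientation: [0.707, 0.02, -0.02, -0.707]
force: [-0.7, -0.8, 0.3]
grip_width: 0.996
```

Run:
```python
from h import *
s=eyes.grab_frame("side"); q=state(); print(q["position"].round(1),q["force"].round(1))
save(s,"f.png",(250,145,340,215),7)
```

```text
[585.7 -77.   89.2] [-0.1 -0.7  0.5]
```

View pics/f.png

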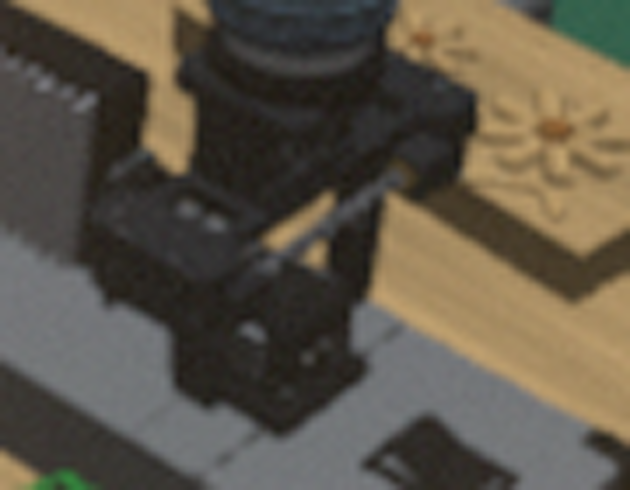

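The fingers stand astride the pack head: near finger at (205,360), far finger at (355,260). I'll drop 3 mm and pinch.

Emit:
move_arm:
  series:
    - [0,0,-3,0]
    - [0,0,0,0]
    - [0,0,0,0]
    - [0,0,0,0]
    - [0,0,0,0]
    - [0,0,0,0]
    - [0,0,0,0]
    - [0,0,0,0]
    - [0,0,0,0]
    - [0,0,0,0]
  gripper: 1
  squeeze: 30

```text
clock: 11.6
position: [585.7, -77.0, 86.0]
orientation: [0.707, 0.02, -0.02, -0.707]
force: [2.5, 0.7, 2.9]
grip_width: 0.541
```

Emit:
move_arm:
  series:
    - [0,0,1,0]
    - [0,0,1,0]
    - [0,0,2,0]
    - [0,0,2,0]
    - [0,0,3,0]
    - [0,0,3,0]
    - [0,0,0,0]
    - [0,0,0,0]
    - [0,0,0,0]
    - [0,0,0,0]

```text
clock: 12.85
position: [585.1, -76.9, 97.6]
orientation: [-0.707, -0.02, 0.02, 0.707]
force: [0.1, -0.3, -4.8]
grip_width: 0.543
```

The only load is about 5 N, which matches the pack's weight with no hook resisting. I'll keep drawing it straight up.

Emit:
move_arm:
  series:
    - [0,0,6,0]
    - [0,0,8,0]
    - [0,0,10,0]
    - [0,0,12,0]
    - [0,0,15,0]
    - [0,0,15,0]
    - [0,0,15,0]
    - [0,0,15,0]
    - [0,0,12,0]
    - [0,0,8,0]

```text
clock: 14.1
position: [585.6, -77.0, 214.6]
orientation: [0.707, 0.02, -0.02, -0.707]
force: [-0.9, 0.1, -5.1]
grip_width: 0.54
```

Emit:
move_arm:
  series:
    - [0,0,4,0]
    - [0,0,0,0]
    - [0,0,0,0]
    - [0,0,0,0]
    - [0,0,0,0]
    - [0,0,0,0]
    - [0,0,0,0]
    - [0,0,0,0]
    - [0,0,0,0]
    - [0,0,0,0]

```text
clock: 15.35
position: [585.4, -77.0, 217.7]
orientation: [-0.707, -0.02, 0.02, 0.707]
force: [-0.7, -0.3, -5.5]
grip_width: 0.542
```

Run:
```python
from h import *
s=eyes.grab_frame("side"); q=state(); print(q["position"].round(1),q["force"].round(1),q["wrist_torque"].round(2),q["grip_width"],q["clock"])
save(s,"g.png",(230,100,350,220),5)
```

```text
[585.4 -77.  217.7] [ 0.1  0.3 -5.4] [-0.09  0.05 -0.06] 0.5427696551930488 15.4
```

View pics/g.png

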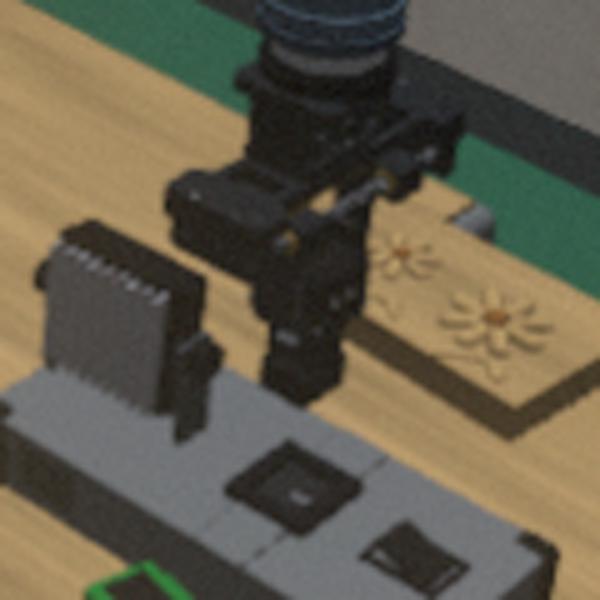

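The pack hangs upright in the fingers (stem end at crop 300,395), well above the empty collar (295,490). The rocker's outer half is still level, and the arm is still. I'll hand it in.

```bash
python3 -c "
from h import *
print(job.finish_job()); q=state(); print(q['position'].round(1),q['force'].round(1),q['grip_width'])"
```

```text
the job is handed in; nothing more can be done
None
the job is handed in; nothing more can be done
```

I switched the light off at its rocker first, then pinched the pack's two catches and drew the pack straight up. The job was handed in at about 15.4 s of the 45 s allowed, and no verdict is reported.

**Last checks:**
- **Switch:** I pressed it until it stopped hard, with the fingertips at 80 mm and about 24 N. The last picture still shows the outer half level.
- **Pack:** it is held upright and still, with its underside about 155 mm above the bench. The only load is a steady 5.4 N or so, which looks like the pack's weight alone.
- **Charger, mallet and green look-alike:** I moved near none of them, but I did not re-measure where they are afterwards.

**Two readings did not match or could not be confirmed:**
- **Gripper opening:** it read about 47.7 mm, against the 50 mm expected with the catches pushed in. I put this down to the finger pads giving under the 30 N grip.
- **Catch travel:** it could not be read directly. I judged both catches released because the pack came out with no resistance from the hooks.

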